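# Close a microfluidic chip holder on its dowels and hold it shut

### The job

Get the chip holder ready for its clamp screws. First push the chip carriage all the way home in its channel under the guide lips; then lift the top half by its handle, set it the right way round on the base's two dowels (large hole over large dowel) and press it down against the springs until the two metal faces meet all round. Finish while holding it pressed shut, do not let go, and leave the slide box, vial rack, spare objective and petri dish beside it where they are.

Things in the scene. Friction and masses are not known exactly. Their poses are not given: they have to be found in the camera images.
- holder_base: Base of the chip holder, bolted down: aluminium foot plate 110 (x) x 184 (y) x 12 mm with two side blocks (100 x 48 mm) whose tops, the closing face, are 24 mm above the bench; between them a channel 44 mm wide along x, overhung 5.5 mm each side by 4 mm lips. Origin: centre of the underside. Its -x side, where the carriage comes out, faces roughly to the robot (yaw up to 0.3 rad).
- seat (a point): Centre of the base's closing face, 24 mm above the bench (axes as the base). Round it four spring plungers (8 mm diameter, at x = +-30, y = +-36 mm) stand 5 mm above the face. They carry the top half's weight, so it rests 5 mm open; pressing them flush takes about 10 N more.
- big_dowel (a point): Foot of the larger dowel, on the closing face at base x = 0, y = +56 mm: upright steel pin, 12 mm diameter, round nose, 21 mm high.
- small_dowel (a point): Foot of the smaller dowel, on the closing face at base x = 0, y = -56 mm: upright steel pin, 8 mm diameter, round nose, 21 mm high.
- chip_carriage (a joint): How far (m) the chip carriage is drawn out to the base's -x: 0 = home, at its stop; starts 0.025 to 0.04. It slides with about 1.5 N of friction and stays where left. A black plate 40 mm wide with a clear chip block (44 x 24 mm, top 6 mm above the closing face) that passes through the top half's window only when home.
- carriage_tab (a point): Centre of the top edge of the carriage's upright aluminium tab, 40 mm above the bench. The tab is 10 mm thick (base x), 30 mm wide (base y), from 12 to 40 mm above the bench. At home it is centred 79 mm before the base's centre (to -x), with 24 mm of room between tab and side blocks.
- top_half: Loose top half, 0.32 kg (x 0.8 to 1.25): aluminium frame 90 (x) x 140 (y) x 16 mm with a 58 x 36 mm window, lying face down left or right of the base (the slide box lies on the other side), yaw up to 0.5 rad. Origin: centre of its underside; when closed it lies on point seat with axes as the base's. Two steel fluid ports stand by its -x edge.
- big_hole (a point): Centre, at the underside, of the larger dowel hole of the top half: 14 mm diameter, right through, at its x = 0, y = +56 mm (about 1 mm of play each side).
- small_hole (a point): Centre, at the underside, of the smaller dowel hole of the top half: 10 mm (x) by 12 mm (y), right through, at its x = 0, y = -56 mm.
- handle (a point): Centre of the top half's bow handle: a black bar 14 mm wide (x), 70 mm long (y), 12 mm high, its centre 44 mm above the underside of the top half, on two posts at y = +-29 mm; 22 mm free below the bar.
- slides: Yellow microscope slide box, 94 x 100 x 33 mm, loose bystander; origin centre of the underside.
- rack: White vial rack, 36 x 118 x 38 mm, loose bystander at the back right; origin centre of the underside.
- spare_objective: Microscope objective standing upright, 26 mm diameter, 46 mm high, loose bystander beside the microscope; origin centre of the underside.
- dish: Petri dish with lid, 60 mm diameter, 14 mm high, loose bystander at the front left; origin centre of the underside.
- microscope: Large inverted microscope, fixed, left behind the work, 0.72 m high; keep the arm clear of it. Origin on the bench; its stand lies to the left (+y) of the origin. Toward the robot it reaches about 350 mm before the origin with the eyepieces and a small selector knob (280 mm up, 265 mm before and 120 mm left of the origin); stage knobs stand up to 60 mm right of the origin.

How it is judged:
By the outcome, as a careful person would: the job done as asked, in the order asked, and still so for the second after the job is handed in, while the arm keeps its last pose, push and grip.
It also fails if it takes over 54 s, if anything falls off the work surface, if the arm or the gripper's body presses on something with over 40 N, if the wrist force passes 120 N, or if a joint passes its speed limit or range.

### The arm

A 6-joint arm with a two-finger parallel gripper is mounted at the origin on a cart in front of the work surface, level with it; the furniture and walls round the work are solid. World frame = base frame: x ahead of the robot, y to its left, z up, the work surface at z = 0. Lengths are in m, angles in rad, forces in N, time in s.
With the tool pointing down it reaches from about 0.25 to 0.725 m from the base axis. Payload 4 kg.
Tool frame: the origin (TCP) lies at the very end of the fingers, on their centre line; the grasp point (between the pads) lies 19 mm behind it; z points along the fingers, y is the line along which they close (so a half turn about z gives the same grasp; the last joint's range is limited). The gripper opens to 85 mm and grips with 20 to 120 N. Pads are 22 mm wide; open, the fingers measure 114 mm over their backs; the gripper's body (76 mm by 85 mm) begins 54 mm behind the grasp point. The pads swing forward as they close: fully open they stand 13 mm farther back than shut.
Start: joints at [1.246, 0.241, 0.005, 1.335, 0, 1.571], TCP at [0.16, 0.474, 0.204] pointing down, gripper open.
Joint ranges: [-2.72, 2.72], [-1.05, 1.87], [-1.09, 1.28], [-1.99, 2.15], [-1.42, 1.44], [-3.14, 3.14]. Speed limits (rad/s): [2.79, 2.79, 3.14, 3.14, 3.14, 3.14].

### API

Orientations are given as a unit quaternion [x, y, z, w].
In Python, from workcell import telemetry, vision, workorder gives the robot as it stands.
- The arm moves only by the shell command python3 -m inch 'ROWS'. ROWS is JSON, a list of rows, each a list of 3 entries, a list of its own where there are three numbers: the turn, a rotation vector about the tool's x, y, z scaled (see below), then the shift along the tool's x, y, z scaled (see below), then the closure, from -1 (fully open) to 1 (shut). A call has 1 to 10 rows; each row shifts and turns the commanded pose from where the row before left it, along the tool's axes as they then stand; what a row does not reach is not made up. The controller multiplies each number of a shift by 0.3 m and each number of a turn by 360 degrees. A row lasts 1/12 s, in which the tool goes at most 41.7 mm and 7.16 degrees, less where a joint would pass 70% of its speed; a pose out of reach is approached as far as the arm can. A call with a number of a shift or a turn outside -1 to 1 is refused whole. A call with a gripper value outside its range is refused whole. The fingers move at their own pace and stop on an object; the grip force is fixed at half the most. Time passes only in rows, so rows that do not move let the fingers close. It gives the time, the measured TCP pose, the force, the opening and the grip force at its end, in the units of the state.
- telemetry.get_obs(): the state, without advancing time (a new reading comes with each control period).
- vision.camera(name): name is "scene" or "top" or "wrist"; returns a dict with "img" (480x640x3 uint8, red, green, blue), "fov_y" (degrees; the focal length in pixels is half the picture's height over the tangent of half this angle, whatever the lens; pixels are square), "cx", "cy" (the principal point, pixels), "pose" (4x4, takes a point from camera to world coordinates). Camera axes: x right, y up, looking along -z (the intrinsics and any distortion apply to the point x, -y, -z); pixel columns grow to the right and rows downward; lengths in m; the calibration is good to about 2 mm. A picture is of the moment at which its call begins. There is no depth.
- workorder.job_done(): hands the job in; it is judged then, once.
The state is a dict: "clock": time; "joint_pos": joint angles; "joint_vel": joint speeds; "tau": joint torques, N m; "eef_pos": TCP position; "tool_rot": TCP orientation; "ft_force": force on the tool from outside, world axes, zero at the start; "ft_torque": the same for the moment, N m; "grip_width": finger opening in m; "grasp_force": force on a finger pad.
Only numpy, scipy, OpenCV 4.12 (cv2) and the standard library are available. Lean on these libraries where they do the work, as an engineer would, in place of code of your own. Each camera call takes 0.05 s, during which the arm holds its last target. There are 200 camera calls.

## Working session

There is one attempt and no reset: what is moved stays moved. The work goes in short steps, Python scripts to look and compute and a shell command to move; the robot and the scene stay as the last step left them, time stands still between calls to the robot, and variables do not carry over. Pictures are saved under pics/ and viewed, at most 10 in all, crops included, and the job is handed in when it is done.

```bash
mkdir -p pics; cat > h.py <<'E'
import numpy as np,cv2
from workcell import telemetry, vision, workorder
def shot(n,f=None):
    c=vision.camera(n)
    if f: cv2.imwrite('pics/'+f,c['img'][:,:,::-1])
    return c
def ray(c,u,v):
    f=240/np.tan(np.radians(c['fov_y'])/2)
    P=np.array(c['pose']);d=P[:3,:3]@np.array([(u-c['cx'])/f,-(v-c['cy'])/f,-1.]);return P[:3,3],d
def onz(c,u,v,z):
    o,d=ray(c,u,v);return o+d*(z-o[2])/d[2]
def proj(c,p):
    f=240/np.tan(np.radians(c['fov_y'])/2)
    P=np.array(c['pose']);q=P[:3,:3].T@(np.array(p)-P[:3,3]);return c['cx']-f*q[0]/q[2],c['cy']+f*q[1]/q[2]
E
python3 - <<'E'
from h import *
for n in('top','scene'):
    c=shot(n,n+'1.png');print(n,{k:(np.round(v,4).tolist() if k=='pose' else v) for k,v in c.items() if k!='img'})
o=telemetry.get_obs();print(o)
E
```

```text
top {'fov_y': 50.68313766007049, 'cx': 322.90925140709646, 'cy': 239.07715907255988, 'pose': [[-0.0029, 0.9808, -0.1947, 0.2881], [-1.0, -0.0033, -0.0018, -0.052], [-0.0024, 0.1947, 0.9809, 1.272], [0.0, 0.0, 0.0, 1.0]]}
scene {'fov_y': 43.561579588728584, 'cx': 313.8128629841283, 'cy': 242.20483882126254, 'pose': [[0.6086, 0.3381, -0.7179, -0.6093], [-0.7935, 0.2514, -0.5543, -0.9159], [-0.0069, 0.9069, 0.4212, 0.7003], [0.0, 0.0, 0.0, 1.0]]}
{'clock': 0.1, 'joint_pos': array([ 1.24596218e+00,  2.41337231e-01,  3.87251942e-03,  1.33519780e+00,
       -2.01072611e-05,  1.57080821e+00]), 'joint_vel': array([-0.00084187, -0.0002549 ,  0.00428514, -0.00033568,  0.00061502,
        0.00072655]), 'tau': array([-2.75026096e-04, -3.73136687e+01,  2.53009540e+01,  1.08421105e-02,
       -1.80272752e-05,  2.53271793e-06]), 'eef_pos': array([0.15938758, 0.47327206, 0.20300741]), 'tool_rot': array([ 1.61709723e-01,  9.86837927e-01, -9.22440850e-04, -1.40958253e-04]), 'ft_force': array([0.68679727, 0.0962339 , 0.38727971]), 'ft_torque': array([-0.00071538,  0.03609874, -0.010349  ]), 'grasp_force': 0.0, 'grip_width': 0.08538899721644401}
```

View pics/top1.png

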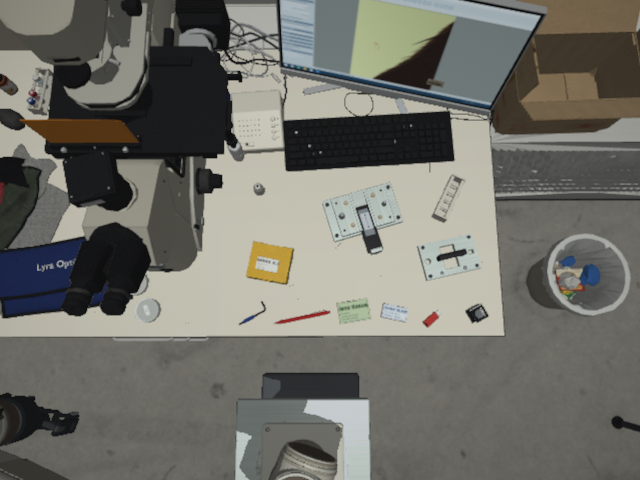

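View pics/scene1.png

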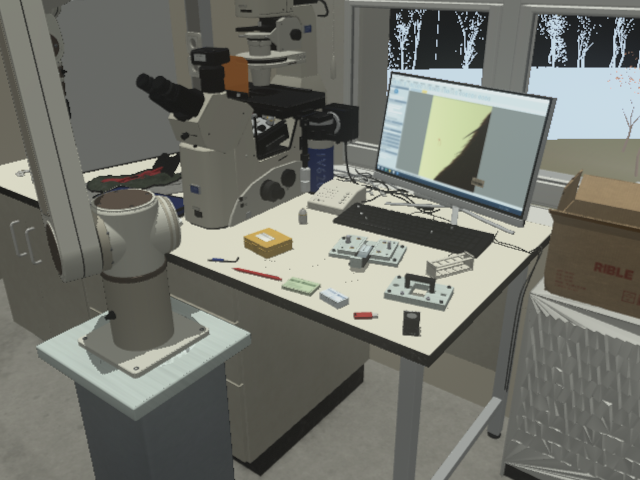

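The top view shows the base at about (363,212), with its carriage and tab at (372,248), the top half at (449,256), the slide box at (270,262) and the rack at (449,198). I'll enlarge that area next.

```bash
python3 - <<'E'
from h import *
c=shot('top')
im=c['img'][170:290,315:490,::-1]
cv2.imwrite('pics/crop.png',cv2.resize(im,None,fx=4.5,fy=4.5,interpolation=cv2.INTER_CUBIC))
for n,u,v,z in[('base',363,212,.024),('tab',372,251,.04),('top',449,256,.016),('handle',452,254,.05),('slides',270,262,.033),('rack',449,198,.038)]:print(n,onz(c,u,v,z).round(3))
E
```

```text
base [ 0.606 -0.152  0.024]
tab [ 0.502 -0.171  0.04 ]
top [ 0.493 -0.366  0.016]
handle [ 0.493 -0.365  0.05 ]
slides [0.477 0.081 0.033]
rack [ 0.638 -0.368  0.038]
```

View pics/crop.png

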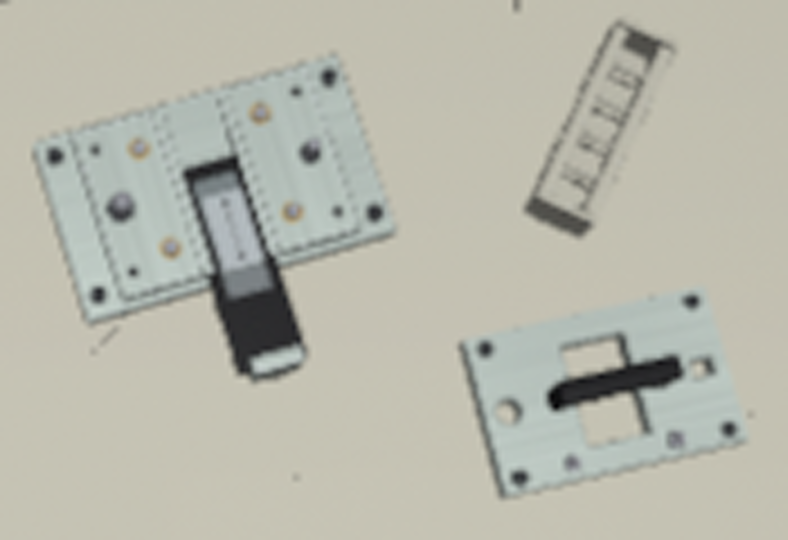

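The enlarged crop shows big dowel (121,207), small dowel (311,152), tab (277,360), big hole (508,411), small hole (701,367), handle (615,383), and the ports on the near edge. The top half therefore has the same rough orientation as the base.

```bash
cat >> h.py <<'E'
from scipy.spatial.transform import Rotation as Rn
def plan(p,ang):
    "deltas from the measured pose to TCP p, tool down with tool y at world angle ang"
    o=telemetry.get_obs();R=Rn.from_quat(o['tool_rot']).as_matrix()
    y=np.array([np.cos(ang),np.sin(ang),0]);z=np.array([0,0,-1.]);T=np.c_[np.cross(y,z),y,z]
    rv=Rn.from_matrix(R.T@T).as_rotvec()
    d=np.array(p)-o['eef_pos']
    print('tcp',o['eef_pos'].round(4),'F',o['ft_force'].round(1),'t',round(o['clock'],2),'w',round(o['grip_width'],4))
    print('turn units',(rv/2/np.pi).round(4),'shift units, present axes',(R.T@d/.3).round(4),'after turn',(T.T@d/.3).round(4))
E
python3 - <<'E'
from h import *
c=shot('top')
P={}
for n,x,y,z in[('bd',121,207,.04),('sd',311,152,.04),('tab',277,360,.04),('bh',508,411,.016),('sh',701,367,.016),('han',615,383,.05)]:
    P[n]=onz(c,315+x/4.5-.4,170+y/4.5-.4,z);print(n,P[n].round(4))
for a,b in(('bd','sd'),('bh','sh')):
    d=P[a]-P[b];print((P[a]+P[b])/2,np.linalg.norm(d),np.arctan2(-d[0],d[1]))
yaw=np.arctan2(-(P['bd']-P['sd'])[0],(P['bd']-P['sd'])[1])
plan([.44,-.19,.3],yaw)
E
```

```text
bd [ 0.5925 -0.0964  0.04  ]
sd [ 0.6237 -0.2028  0.04  ]
tab [ 0.5058 -0.1811  0.04  ]
bh [ 0.4808 -0.3114  0.016 ]
sh [ 0.5053 -0.4202  0.016 ]
han [ 0.4908 -0.3631  0.05  ]
[ 0.60806743 -0.14959861  0.04      ] 0.11089840424624144 0.2854861471502448
[ 0.49306101 -0.36581847  0.016     ] 0.1115207453539284 0.22134600794896644
tcp [0.1594 0.4735 0.2033] F [-0.2  0.6 -0.2] t 0.2 w 0.0852
turn units [-2.000e-04  1.000e-04  1.529e-01] shift units, present axes [-1.592  -1.798  -0.3201] after turn [-2.3855  0.2745 -0.3224]
```

```bash
python3 -m inch '[[[0,0,0],[-0.09,-0.1,-0.018],-1],[[0,0,0],[-0.09,-0.1,-0.018],-1],[[0,0,0],[-0.09,-0.1,-0.018],-1],[[0,0,0],[-0.09,-0.1,-0.018],-1],[[0,0,0],[-0.09,-0.1,-0.018],-1],[[0,0,0],[-0.09,-0.1,-0.018],-1],[[0,0,0],[-0.09,-0.1,-0.018],-1],[[0,0,0],[-0.09,-0.1,-0.018],-1],[[0,0,0],[-0.09,-0.1,-0.018],-1]]'
python3 -m inch '[[[0,0,0.0195],[0,0,0],1],[[0,0,0.0195],[0,0,0],1],[[0,0,0.0195],[0,0,0],1],[[0,0,0.0195],[0,0,0],1],[[0,0,0.0195],[0,0,0],1],[[0,0,0.0195],[0,0,0],1],[[0,0,0.0195],[0,0,0],1],[[0,0,0.0164],[0,0,0],1]]'
python3 -c "
from h import *
plan([.44,-.19,.3],.285)"
```

```text
clock: 0.95
eef_pos: [0.3037, 0.1386, 0.2528]
tool_rot: [0.161, 0.987, 0.0, 0.0]
ft_force: [1.2, 0.7, -0.1]
grip_width: 0.0857
grasp_force: 0.0
clock: 1.62
eef_pos: [0.3035, 0.1403, 0.2523]
tool_rot: [0.602, 0.799, -0.0, -0.0]
ft_force: [-0.1, -0.1, 0.3]
grip_width: 0.0001
grasp_force: 0.0
tcp [0.3035 0.1403 0.2523] F [-0.1 -0.1  0.3] t 1.62 w 0.0001
turn units [-0.      0.     -0.0009] shift units, present axes [-1.1838  0.1336 -0.159 ] after turn [-1.1845  0.127  -0.159 ]
```

```bash
python3 -m inch '[[[0,0,-0.0009],[-0.132,0.014,-0.018],1],[[0,0,0],[-0.132,0.014,-0.018],1],[[0,0,0],[-0.132,0.014,-0.018],1],[[0,0,0],[-0.132,0.014,-0.018],1],[[0,0,0],[-0.132,0.014,-0.018],1],[[0,0,0],[-0.132,0.014,-0.018],1],[[0,0,0],[-0.132,0.014,-0.018],1],[[0,0,0],[-0.132,0.014,-0.018],1],[[0,0,0],[-0.13,0.014,-0.018],1],[[0,0,0],[0,0,0],1]]'
python3 -c "
from h import *
plan([.44,-.19,.3],.285)
c=shot('wrist','w1.png');print(np.array(c['pose']).round(3),c['fov_y'])"
```

```text
clock: 2.45
eef_pos: [0.444, -0.1955, 0.3001]
tool_rot: [0.6, 0.8, -0.001, 0.001]
ft_force: [0.5, 1.0, -0.3]
grip_width: 0.0001
grasp_force: 0.0
tcp [ 0.444  -0.1955  0.3001] F [ 0.5  1.  -0.3] t 2.45 w 0.0001
turn units [-0.      0.0004 -0.    ] shift units, present axes [ 0.0212 -0.0075  0.0002] after turn [ 0.0212 -0.0075  0.0002]
[[ 0.96  -0.267 -0.088  0.422]
 [ 0.281  0.911  0.303 -0.118]
 [-0.001 -0.315  0.949  0.47 ]
 [ 0.     0.     0.     1.   ]] 65.76451020612384
```

View pics/w1.png

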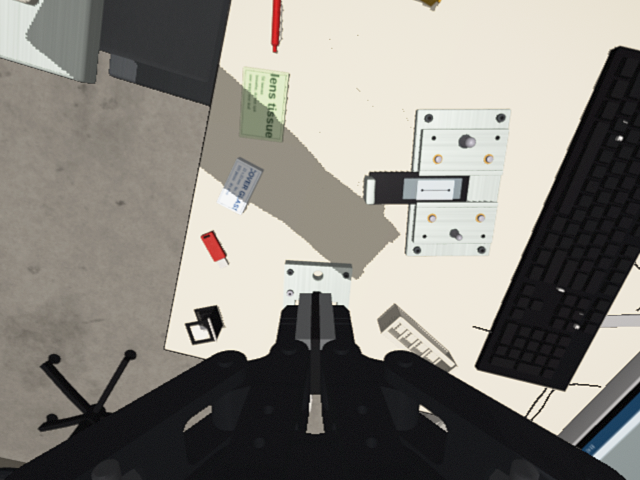

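The wrist view shows the base with plungers near (437,159), (488,159), (431,218) and (480,218), dowels at (467,141) and (456,233), and the tab at about (371,190). I'll refine the base pose from the plunger rims.

```bash
cat >> h.py <<'E'
def fit2(L,W):
    "2D rigid fit of local points L to world W: yaw, origin, residual"
    L=np.array(L);W=np.array(W)[:,:2];a=L-L.mean(0);b=W-W.mean(0)
    th=np.arctan2((a[:,0]*b[:,1]-a[:,1]*b[:,0]).sum(),(a*b).sum())
    R=np.array([[np.cos(th),-np.sin(th)],[np.sin(th),np.cos(th)]]);t=W.mean(0)-R@L.mean(0)
    return th,t,(W-(L@R.T+t))*1e3
def orange(c):
    hsv=cv2.cvtColor(c['img'],cv2.COLOR_RGB2HSV);return ((hsv[...,0]>8)&(hsv[...,0]<22)&(hsv[...,1]>80)).astype(np.uint8)
E
python3 - <<'E'
from h import *
c=shot('wrist');m=orange(c);W=[]
for u,v in[(437,159),(488,159),(431,218),(480,218)]:
    ys,xs=np.nonzero(m[v-9:v+10,u-9:u+10]);p=((xs.min()+xs.max())/2+u-9,(ys.min()+ys.max())/2+v-9) if len(xs) else (u,v)
    print(len(xs),p);W.append(onz(c,*p,.0265))
th,t,r=fit2([(-.03,.036),(.03,.036),(-.03,-.036),(.03,-.036)],W);print(th,t,r.round(1))
R=np.array([[np.cos(th),-np.sin(th)],[np.sin(th),np.cos(th)]])
g=cv2.cvtColor(c['img'],cv2.COLOR_RGB2GRAY)
print(g[190,358:385]);
for u,v in[(371,190)]: print('tab',R.T@(onz(c,u,v,.04)[:2]-t))
for n,u,v in(('bd',467,141),('sd',456,233)): print(n,R.T@(onz(c,u,v,.043)[:2]-t))
E
```

```text
30 (np.float64(437.0), np.float64(162.5))
34 (np.float64(488.0), np.float64(162.5))
27 (np.float64(432.0), np.float64(221.0))
28 (np.float64(480.0), np.float64(221.0))
0.2932406654475669 [ 0.61186926 -0.15042386] [[-0.1 -0.1]
 [-0.  -0.5]
 [ 0.3  0.6]
 [-0.2  0. ]]
[235 235 236 238 235 189 115  83  88 181 243 247 243 241 238 236 224 140
  52  42  46  49  48  48  47  47  48]
tab [-0.10859888  0.00632157]
bd [-0.00435369  0.06129924]
sd [-0.00459971 -0.04608131]
```

```bash
python3 - <<'E'
from h import *
c=shot('wrist');print(c.keys())
cv2.imwrite('pics/w1c.png',cv2.resize(c['img'][100:265,355:520,::-1],None,fx=3.6,fy=3.6,interpolation=cv2.INTER_NEAREST))
E
```

```text
dict_keys(['img', 'fov_y', 'cx', 'cy', 'pose'])
```

View pics/w1c.png

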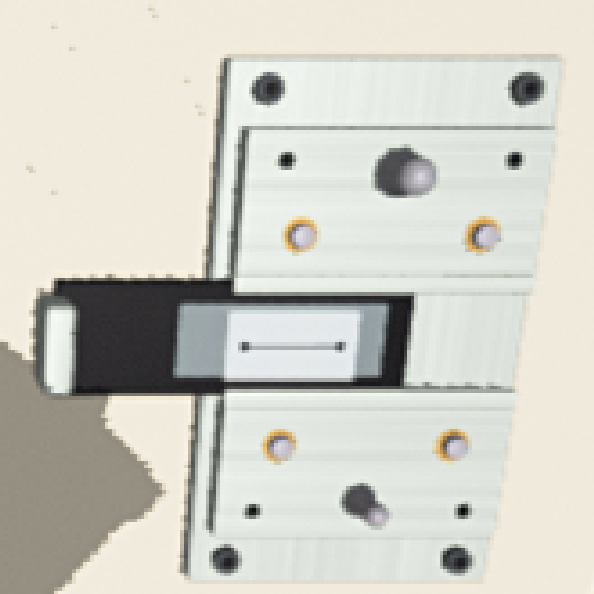

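The crop shows the plunger rings at crop (301,236), (484,236), (280,446), (453,445), dowel noses at (418,178) and (376,517), and the tab top at (58,345).

```bash
python3 - <<'E'
from h import *
c=shot('wrist')
px=lambda x,y:(355+x/3.6-.4,100+y/3.6-.4)
th,t,r=fit2([(-.03,.036),(.03,.036),(-.03,-.036),(.03,-.036)],[onz(c,*px(*p),.024) for p in[(301,236),(484,236),(280,446),(453,445)]]);print(th,t,r.round(1))
R=np.array([[np.cos(th),-np.sin(th)],[np.sin(th),np.cos(th)]])
print('tab',R.T@(onz(c,*px(58,345),.04)[:2]-t))
for n,p in(('bd',(418,178)),('sd',(376,517))): print(n,R.T@(onz(c,*px(*p),.043)[:2]-t))
p=t+R@[-.14,0];plan([*p,.02],th)
E
```

```text
0.2909868801084843 [ 0.61365035 -0.1493634 ] [[-0.1 -0.1]
 [ 0.3 -0. ]
 [ 0.  -0.1]
 [-0.2  0.2]]
tab [-0.11101945  0.00276646]
bd [-0.00168979  0.05610991]
sd [-0.00137314 -0.05559458]
tcp [ 0.4412 -0.189   0.3006] F [-0.9  0.   0.1] t 2.65 w -0.0
turn units [-0.0001 -0.0002  0.    ] shift units, present axes [-0.0397  0.1229  0.9352] after turn [-0.0385  0.122   0.9354]
```

```bash
python3 -m inch '[[[0,0,0],[-0.039,0.105,0],1],[[0,0,0],[0,0,0.135],1],[[0,0,0],[0,0,0.135],1],[[0,0,0],[0,0,0.135],1],[[0,0,0],[0,0,0.135],1],[[0,0,0],[0,0,0.135],1],[[0,0,0],[0,0,0.13],1],[[0,0,0],[0,0,0.13],1],[[0,0,0],[0,0,0],1]]'
python3 -c "
from h import *
t=np.array([.613,-.149]);R=np.array([[.958,-.2869],[.2869,.958]])
plan([*(t+R@[-.0985,0]),.02],.291)"
```

```text
clock: 3.4
eef_pos: [0.4685, -0.1874, 0.014]
tool_rot: [0.596, 0.803, -0.002, -0.007]
ft_force: [-1.4, 1.3, -0.5]
grip_width: -0.0002
grasp_force: 0.0
tcp [ 0.4685 -0.1874  0.014 ] F [-1.4  1.3 -0.5] t 3.4 w -0.0002
turn units [-0.0018 -0.0015  0.0004] shift units, present axes [-0.0158  0.1696 -0.0221] after turn [-0.0155  0.1699 -0.0201]
```

```bash
python3 -m inch '[[[0,0,0],[-0.016,0,-0.02],1],[[0,0,0],[0,0.02,0],1],[[0,0,0],[0,0.02,0],1],[[0,0,0],[0,0.02,0],1],[[0,0,0],[0,0.02,0],1],[[0,0,0],[0,0.02,0],1],[[0,0,0],[0,0.02,0],1],[[0,0,0],[0,0.01,0],1]]'
python3 -m inch '[[[0,0,0],[0,0.01,0],1],[[0,0,0],[0,0.01,0],1],[[0,0,0],[0,0,0],1]]'
```

```text
clock: 4.07
eef_pos: [0.5153, -0.185, 0.0268]
tool_rot: [0.597, 0.802, 0.0, 0.0]
ft_force: [-0.2, -0.9, -0.0]
grip_width: -0.0001
grasp_force: 0.0
clock: 4.32
eef_pos: [0.5202, -0.1834, 0.0263]
tool_rot: [0.597, 0.802, 0.0, -0.0]
ft_force: [0.1, 0.4, -1.0]
grip_width: 0.0001
grasp_force: 0.0
```

```bash
python3 - <<'E'
from h import *
t=np.array([.613,-.149]);R=np.array([[.958,-.2869],[.2869,.958]])
o=telemetry.get_obs();print(R.T@(o['eef_pos'][:2]-t))
plan([*(t+R@[-.0985,0]),.02],.291)
c=shot('wrist','w2.png')
s=shot('scene');cv2.imwrite('pics/s2.png',cv2.resize(s['img'][210:330,300:480,::-1],None,fx=4,fy=4))
w=cv2.imread('pics/w2.png');z=cv2.imread('pics/s2.png')
cv2.imwrite('pics/cmb.png',np.vstack([cv2.resize(w[:,:],(480,360))[60:],cv2.resize(z,(480,290))]))
E
```

```text
[-0.09876035 -0.00628596]
tcp [ 0.5202 -0.1834  0.0263] F [ 0.1  0.4 -1. ] t 4.32 w 0.0001
turn units [ 0. -0.  0.] shift units, present axes [0.021  0.0008 0.0211] after turn [0.021  0.0008 0.0211]
```

View pics/cmb.png

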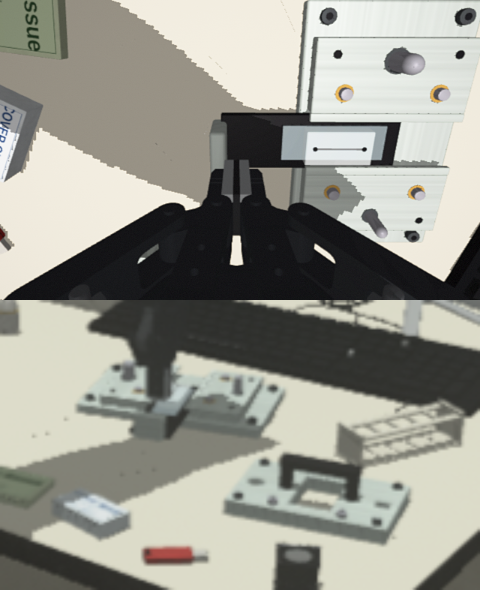

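The wrist view (upper half) shows the tab at full-image (291,275) beside the left finger. The scene crop shows the fingers rising behind the tab. I'll project known points to settle where the fingertip is.

```bash
python3 - <<'E'
from h import *
t=np.array([.613,-.149]);R=np.array([[.958,-.2869],[.2869,.958]])
c=shot('wrist');s=shot('scene')
o=telemetry.get_obs();e=o['eef_pos'];print('tcp',e,o['ft_force'].round(1))
for n,k in(('w',c),('s',s)):
    print(n,'tcp',np.round(proj(k,e),1),'tcp up40',np.round(proj(k,e+[0,0,.04]),1))
    for d in(.032,.02,.012,0):
        print(d,'tab ends',[np.round(proj(k,[*(t+R@[-.079-d,y]),.04])).tolist() for y in(.015,-.015)])
    for y in(.036,-.036): print('plunger',[np.round(proj(k,[*(t+R@[x,y]),.024])).tolist() for x in(-.03,.03)])
a=c['img'][200:350,230:400,::-1];b=s['img'][220:290,320:420,::-1]
cv2.imwrite('pics/cmb2.png',np.hstack([cv2.resize(a,(453,400),interpolation=0),cv2.resize(b,(340,400))]))
E
```

```text
tcp [ 0.51940705 -0.1835438   0.02634246] [-0.4  0.   0.4]
w tcp [313.6 284.2] tcp up40 [313.1 327.2]
0.032 tab ends [[288.0, 254.0], [289.0, 313.0]]
0.02 tab ends [[315.0, 254.0], [315.0, 313.0]]
0.012 tab ends [[332.0, 254.0], [332.0, 313.0]]
0 tab ends [[359.0, 254.0], [357.0, 313.0]]
plunger [[461.0, 201.0], [588.0, 201.0]]
plunger [[444.0, 333.0], [557.0, 333.0]]
s tcp [358.1 260.4] tcp up40 [358.4 246. ]
0.032 tab ends [[349.0, 256.0], [360.0, 258.0]]
0.02 tab ends [[350.0, 254.0], [362.0, 256.0]]
0.012 tab ends [[351.0, 253.0], [363.0, 255.0]]
0 tab ends [[353.0, 251.0], [364.0, 253.0]]
plunger [[350.0, 248.0], [357.0, 239.0]]
plunger [[377.0, 252.0], [383.0, 242.0]]
```

View pics/cmb2.png

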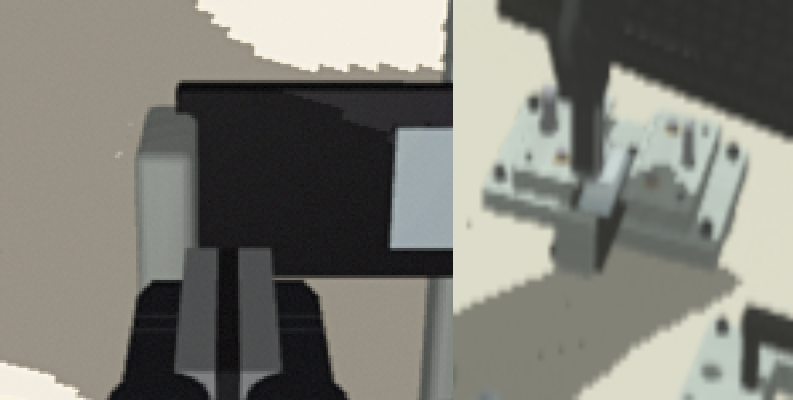

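```bash
python3 - <<'E'
from h import *
c=shot('wrist');s=shot('scene')
A=[];b=[]
for k,u,v in((c,315.5,293),(s,359.5,251.2)):
    o,d=ray(k,u,v);d/=np.linalg.norm(d);M=np.eye(3)-np.outer(d,d);A.append(M);b.append(M@o)
print(np.linalg.solve(sum(A),sum(b)),telemetry.get_obs()['eef_pos'])
g=cv2.cvtColor(s['img'],cv2.COLOR_RGB2GRAY);print(g[240:275,352:368:2])
E
```

```text
[ 0.52148473 -0.18111601  0.04841636] [ 0.51948074 -0.18360163  0.02645339]
[[200 151  53  58  52  86 122 174]
 [202 151  53  57  53  87  92 116]
 [203 151  53  54  53  87  95 140]
 [204 151  54  53  53  88 111 183]
 [203 150  53  54  53  87 136 180]
 [195 151  54  53  54  87 148 166]
 [160 144  54  53  53  87 155 191]
 [106 126  55  54  53  88 145 202]
 [155 130  54  54  53  87 136 210]
 [202 149  64  59  57  89 170 209]
 [207 178 104  79  75 106 192 210]
 [191 177 135  96 110 138 195 199]
 [108 106 110 111 148 153 151 165]
 [106 102  67 126 154 155 155 156]
 [106  90  61 134 147 151 150 152]
 [118  87  73 140 142 141 142 137]
 [136 105  96 131 134 137 140 106]
 [118 118 121 116 116 112 120  79]
 [105 110 118 119 119  77  56  55]
 [104 104 103 105 113  73  52  53]
 [103 103 103 104 107  71  52  52]
 [103 104 105 104 106  65  53  53]
 [102 103 103 103 106  65  53  66]
 [103 102 102 102 105  64  53  99]
 [103 104 104 104 105  65  52 118]
 [103 103 103 103 106  63  67 129]
 [107 104 103 103 105  62  99 129]
 [116 113 111 107 109  92 118 129]
 [129 129 123 116 119 129 128 129]
 [129 129 129 129 129 129 128 129]
 [129 129 129 129 129 129 129 129]
 [129 129 129 129 129 129 129 129]
 [129 128 129 129 129 129 129 128]
 [129 125 129 128 129 129 129 129]
 [129 129 129 129 129 129 129 129]]
```

Triangulated from both views, the visible fingertip is at z≈0.048 while the reported TCP is at 0.026. The fingers therefore passed over the tab. I'll back off, go lower while watching the force, and push again.

```bash
python3 -m inch '[[[0,0,0],[0.015,-0.05,0],1],[[0,0,0],[0,-0.05,0],1],[[0,0,0],[0,-0.05,0],1],[[0,0,0],[0,0,0.02],1],[[0,0,0],[0,0,0.02],1],[[0,0,0],[0,0,0.01],1],[[0,0,0],[0,0,0],1]]'
python3 -m inch '[[[0,0,0],[0,0,0.01],1],[[0,0,0],[0,0,0],1]]'
python3 - <<'E'
from h import *
w=shot('wrist')['img'];s=shot('scene')
print(np.round(proj(s,telemetry.get_obs()['eef_pos']),1))
g=cv2.cvtColor(s['img'],cv2.COLOR_RGB2GRAY);u,v=np.round(proj(s,telemetry.get_obs()['eef_pos'])).astype(int);print(g[v-16:v+12,u-8:u+12:2])
E
```

```text
clock: 5.2
eef_pos: [0.4754, -0.1918, 0.0105]
tool_rot: [0.597, 0.802, -0.0, -0.001]
ft_force: [-0.1, -0.5, 0.2]
grip_width: 0.0001
grasp_force: 0.0
clock: 5.37
eef_pos: [0.4757, -0.1919, 0.0079]
tool_rot: [0.597, 0.802, -0.0, -0.0]
ft_force: [0.7, 0.3, -0.6]
grip_width: 0.0003
grasp_force: 0.0
[350.8 274.4]
[[140 117  82  54  55  58  91 106 118 114]
 [203 168  97  54  54  54  91  94 107 105]
 [217 218 122  54  55  55  91  94 104 100]
 [217 218 123  55  55  59  91  94 103  91]
 [218 218 123  55  54  58  91  94 103  91]
 [218 218 131  64  57  60  92  98 101  91]
 [218 218 164  93  73  75  94 104 102  91]
 [218 218 203 139  96  94  98 103 103  90]
 [217 218 218 191 110 103 103 102 102  84]
 [218 217 218 218 123 114 112 109 105 100]
 [218 218 217 204 129 129 129 122 113 126]
 [218 218 218 182 129 128 129 128 128 128]
 [218 218 217 204 128 128 128 128 128 128]
 [218 218 197 155 128 129 129 128 128 128]
 [218 197 128 129 128 125 129 129 129 128]
 [197 129 129 128 129 120 129 129 129 128]
 [129 129 128 128 128 129 128 128 128 128]
 [129 129 128 129 128 129 128 128 128 128]
 [128 129 128 128 129 128 129 128 129 128]
 [129 129 128 128 129 128 129 129 129 129]
 [129 129 128 128 128 128 128 128 129 129]
 [128 128 129 129 128 129 129 122 128 129]
 [128 128 129 128 122 129 128 113 128 128]
 [128 122 129 129 113 128 129 128 129 129]
 [128 113 128 128 129 129 129 129 129 129]
 [129 129 128 128 128 129 128 128 128 129]
 [128 129 128 129 129 129 128 129 129 129]
 [128 129 128 129 128 128 129 129 129 129]]
```

```bash
python3 -m inch '[[[0,0,0],[0,0,0.01],1],[[0,0,0],[0,0,0.01],1],[[0,0,0],[0,0,0],1]]'
python3 -m inch '[[[0,0,0],[0,0,0.007],1],[[0,0,0],[0,0,0],1]]'
python3 -c "
from h import *
t=np.array([.613,-.149]);R=np.array([[.958,-.2869],[.2869,.958]])
o=telemetry.get_obs();print(R.T@(o['eef_pos'][:2]-t))"
```

```text
clock: 5.72
eef_pos: [0.475, -0.1919, 0.0019]
tool_rot: [0.597, 0.802, -0.0, -0.0]
ft_force: [-1.0, 0.2, 0.5]
grip_width: -0.0
grasp_force: 0.0
clock: 5.88
eef_pos: [0.4751, -0.192, 0.0]
tool_rot: [0.597, 0.802, -0.0, -0.0]
ft_force: [-0.4, 0.6, 0.3]
grip_width: 0.0002
grasp_force: 0.0
[-0.14441929 -0.00165987]
```

```bash
python3 -m inch '[[[0,0,0],[0.004,0.03,0],1],[[0,0,0],[0,0.03,0],1],[[0,0,0],[0,0.02,0],1],[[0,0,0],[0,0.015,0],1],[[0,0,0],[0,0.015,0],1],[[0,0,0],[0,0.01,0],1]]'
python3 -m inch '[[[0,0,0],[0,0.01,0],1],[[0,0,0],[0,0.01,0],1],[[0,0,0],[0,0.01,0],1],[[0,0,0],[0,0.005,0],1]]'
python3 -m inch '[[[0,0,0],[0,0.007,0],1],[[0,0,0],[0,0.007,0],1]]'
```

```text
clock: 6.38
eef_pos: [0.5101, -0.1803, 0.0003]
tool_rot: [0.597, 0.802, -0.0, -0.0]
ft_force: [-2.2, 0.3, 1.3]
grip_width: -0.0002
grasp_force: 0.8
clock: 6.72
eef_pos: [0.5194, -0.1776, 0.0003]
tool_rot: [0.597, 0.802, -0.0, -0.0]
ft_force: [-4.7, -0.2, 2.4]
grip_width: 0.0003
grasp_force: 2.5
clock: 6.88
eef_pos: [0.5194, -0.1774, 0.0]
tool_rot: [0.598, 0.802, -0.003, -0.003]
ft_force: [-15.1, -4.3, 8.9]
grip_width: -0.0002
grasp_force: 7.6
```

```bash
python3 -m inch '[[[0,0,0],[0,-0.05,0],1],[[0,0,0],[0,-0.05,0],1],[[0,0,0],[0,0,-0.13],1],[[0,0,0],[0,0,-0.13],1],[[0,0,0],[0,0,-0.13],1],[[0,0,0],[0,0,-0.13],1],[[0,0,0],[0,0.1,-0.13],1],[[0,0,0],[0,0,0],1],[[0,0,0],[0,0,0],-1]]'
python3 - <<'E'
from h import *
c=shot('wrist','w3.png')
t=np.array([.613,-.149]);R=np.array([[.958,-.2869],[.2869,.958]])
ps=[np.round(proj(c,[*(t+R@[x,y]),.04])) for x in(-.084,-.074) for y in(.015,-.015)];print(ps)
cv2.imwrite('pics/w3c.png',cv2.resize(c['img'][100:300,290:540,::-1],None,fx=3,fy=3,interpolation=0))
plan([0.493,-.366,.2],.22)
E
```

```text
clock: 7.63
eef_pos: [0.5227, -0.1783, 0.1926]
tool_rot: [0.597, 0.802, 0.002, 0.004]
ft_force: [-0.7, 0.5, 0.1]
grip_width: 0.0108
grasp_force: 0.0
[array([326., 191.]), array([325., 224.]), array([337., 191.]), array([336., 224.])]
tcp [ 0.5204 -0.1778  0.1901] F [-0.2  0.4  1. ] t 7.68 w 0.0183
turn units [0.0004 0.0002 0.0114] shift units, present axes [-0.5748 -0.2676 -0.0327] after turn [-0.5924 -0.2259 -0.0329]
```

View pics/w3c.png

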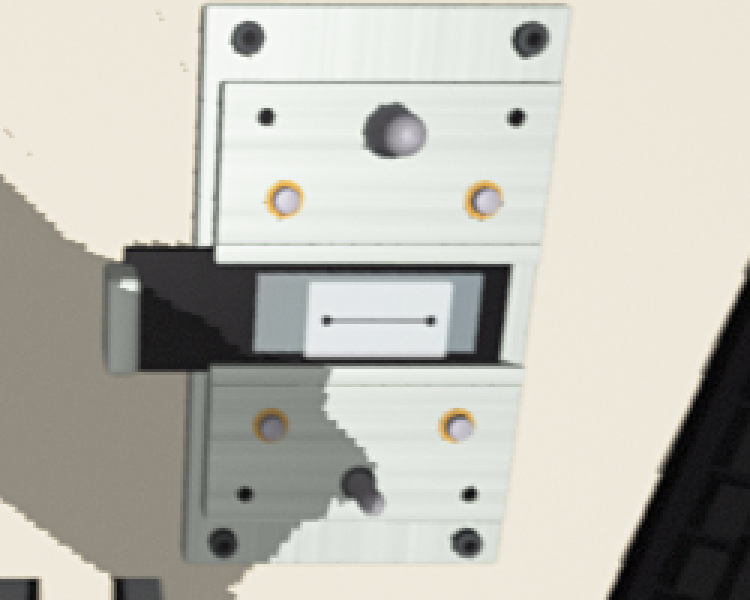

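The carriage is home: the tab spans columns 326–336, where 326–337 was predicted. I'll go over the top half with the gripper open.

```bash
python3 -m inch '[[[0,0,0.0114],[0,0,-0.1],-1],[[0,0,0],[-0.122,-0.044,-0.1],-1],[[0,0,0],[-0.122,-0.044,0],-1],[[0,0,0],[-0.122,-0.044,0],-1],[[0,0,0],[-0.122,-0.044,0],-1],[[0,0,0],[-0.122,-0.044,0],-1],[[0,0,0],[-0.122,-0.044,0],-1],[[0,0,0],[0,0,0],-1],[[0,0,0],[0,0,0],-1]]'
python3 - <<'E'
from h import *
c=shot('wrist','w4.png')
px=lambda x,y:(int(0)+x,y)
plan([0.493,-.366,.2],.22)
E
```

```text
clock: 8.43
eef_pos: [0.4883, -0.4051, 0.2412]
tool_rot: [0.627, 0.779, 0.0, -0.003]
ft_force: [0.1, 0.0, -0.4]
grip_width: 0.0855
grasp_force: 0.0
tcp [ 0.489  -0.4036  0.242 ] F [ 0.8  0.1 -1.2] t 8.48 w 0.0859
turn units [-0.0004 -0.0007 -0.0005] shift units, present axes [0.119  0.0404 0.1405] after turn [0.1195 0.0404 0.1401]
```

View pics/w4.png

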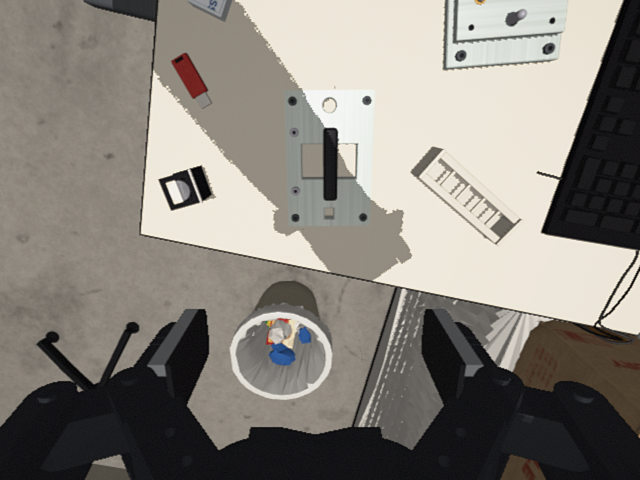

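The wrist view shows the top half: big hole (330,104), small hole (328,212), corner screws at (292,101), (367,100), (295,217), (363,217), and the handle bar from (330,129) to (331,199). The two ports are on its left (-x) edge.

```bash
python3 - <<'E'
from h import *
c=shot('wrist');g=cv2.cvtColor(c['img'],cv2.COLOR_RGB2GRAY)
S=[onz(c,*p,.016) for p in[(292,101),(367,100),(295,217),(363,217)]]
print(np.round(S,4).tolist(),'mean',np.mean(S,0))
th,t,r=fit2([(-.038,.063),(.038,.063),(-.038,-.063),(.038,-.063)],S);print(th,t,r.round(1))
H=[onz(c,330,104,.016),onz(c,328,212,.016)];d=H[0]-H[1];print('holes',np.mean(H,0),np.linalg.norm(d),np.arctan2(-d[0],d[1]))
m=(g<45).astype(np.uint8);m[:110]=0;m[215:]=0;m[:,:310]=0;m[:,350:]=0
n,l,st,ce=cv2.connectedComponentsWithStats(m);i=1+st[1:,4].argmax();print(st[i],ce[i],onz(c,*ce[i],.05))
E
python3 - <<'E'
from h import *
im=cv2.imread('pics/w3.png')
o=telemetry.get_obs();
E
```

```text
[[0.4458, -0.3154, 0.016], [0.519, -0.2983, 0.016], [0.4727, -0.4323, 0.016], [0.5459, -0.4161, 0.016]] mean [ 0.49583867 -0.3655118   0.016     ]
0.22474293390975109 [ 0.49583867 -0.3655118 ] [[ 1.1 -2.8]
 [ 0.1 -2.6]
 [-0.1  3.1]
 [-1.1  2.3]]
holes [ 0.49529801 -0.36442085  0.016     ] 0.1114956136089424 0.2102338138667149
[322 130  14  71 871] [328.86222732 166.58323766] [ 0.49461988 -0.36685523  0.05      ]
```

```bash
python3 -m inch '[[[0,0,-0.0003],[0.119,0.0475,0.08],-1],[[0,0,0],[0,0,0.13],-1],[[0,0,0],[0,0,0.13],-1],[[0,0,0],[0,0,0.13],-1],[[0,0,0],[0,0,0.05],-1],[[0,0,0],[0,0,0],-1],[[0,0,0],[0,0,0],-1]]'
python3 -c "
from h import *
plan([0.495,-.3655,.006],.222)"
```

```text
clock: 9.12
eef_pos: [0.4958, -0.3665, 0.0902]
tool_rot: [0.624, 0.782, 0.0, -0.001]
ft_force: [-0.5, -0.4, 0.7]
grip_width: 0.0856
grasp_force: 0.0
tcp [ 0.4958 -0.3665  0.0902] F [-0.5 -0.4  0.7] t 9.12 w 0.0856
turn units [-0.0002 -0.0003  0.0002] shift units, present axes [ 0.0033 -0.0014  0.2807] after turn [ 0.0039 -0.0018  0.2807]
```

```bash
python3 -m inch '[[[0,0,0],[0.004,-0.002,0.08],-1],[[0,0,0],[0,0,0.08],-1],[[0,0,0],[0,0,0.04],-1],[[0,0,0],[0,0,0.03],-1],[[0,0,0],[0,0,0],-1]]'
python3 -m inch '[[[0,0,0],[0,0,0.015],-1],[[0,0,0],[0,0,0.015],-1],[[0,0,0],[0,0,0.01],-1],[[0,0,0],[0,0,0],-1]]'
python3 - <<'E'
from h import *
s=shot('scene');u,v=np.round(proj(s,[.495,-.3655,.03])).astype(int)
a=s['img'][v-45:v+45,u-60:u+60,::-1]
w=shot('wrist')['img'][150:400,120:520,::-1]
cv2.imwrite('pics/g.png',np.hstack([cv2.resize(a,(400,300)),cv2.resize(w,(400,300))]))
E
```

```text
clock: 9.53
eef_pos: [0.4956, -0.3672, 0.022]
tool_rot: [0.624, 0.781, 0.0, 0.0]
ft_force: [-0.0, -0.1, 0.5]
grip_width: 0.085
grasp_force: 0.0
clock: 9.87
eef_pos: [0.4953, -0.3676, 0.0099]
tool_rot: [0.625, 0.781, 0.0, 0.0]
ft_force: [0.2, -0.3, 0.6]
grip_width: 0.0856
grasp_force: 0.0
```

View pics/g.png

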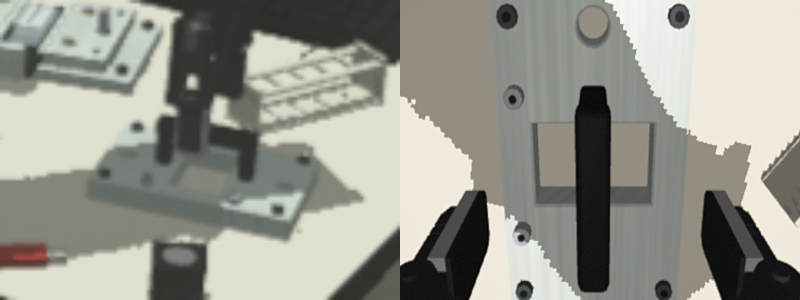

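The left half shows the near finger beside the bar, and the right half shows the open pads (rows about 190–300) straddling the black bar. I'll go down a little and close.

```bash
python3 -m inch '[[[0,0,0],[0.006,0,0.01],-1],[[0,0,0],[0,0,0],-1],[[0,0,0],[0,0,0],1],[[0,0,0],[0,0,0],1],[[0,0,0],[0,0,0],1],[[0,0,0],[0,0,0],1],[[0,0,0],[0,0,0],1],[[0,0,0],[0,0,0],1],[[0,0,0],[0,0,0],1],[[0,0,0],[0,0,0],1]]'
python3 -m inch '[[[0,0,0],[0,0,-0.01],1],[[0,0,0],[0,0,-0.02],1],[[0,0,0],[0,0,-0.02],1],[[0,0,0],[0,0,0],1]]'
```

```text
clock: 10.8
eef_pos: [0.495, -0.3659, 0.0071]
tool_rot: [0.625, 0.781, 0.0, 0.0]
ft_force: [0.7, 0.1, 1.6]
grip_width: 0.0122
grasp_force: 61.7
clock: 11.13
eef_pos: [0.4956, -0.3663, 0.0232]
tool_rot: [0.625, 0.781, 0.0, 0.001]
ft_force: [-0.3, -1.0, -1.9]
grip_width: 0.0124
grasp_force: 61.2
```

```bash
python3 -m inch '[[[0,0,0],[0,0,-0.05],1],[[0,0,0],[0,0,-0.08],1],[[0,0,0],[0,0,-0.08],1],[[0,0,0],[0,0,-0.08],1],[[0,0,0.011],[0,0,0],1],[[0,0,0],[0,0,0],1]]'
python3 -m inch '[[[0,0,0],[0.03,0.022,0],1],[[0,0,0],[0.06,0.045,0],1],[[0,0,0],[0.06,0.05,0],1],[[0,0,0],[0.08,0.06,0],1],[[0,0,0],[0.08,0.06,0],1],[[0,0,0],[0.08,0.06,0],1],[[0,0,0],[0.08,0.06,0],1],[[0,0,0],[0.08,0.06,0],1],[[0,0,0],[0.06,0.04,0],1],[[0,0,0],[0.03,0.03,0],1]]'
python3 -m inch '[[[0,0,0],[0,0,0],1],[[0,0,0],[0,0,0],1]]'
python3 - <<'E'
from h import *
plan([.613,-.149,.11],.291)
c=shot('wrist','w5.png')
c=shot('wrist');cv2.imwrite('pics/w5c.png',cv2.resize(c['img'][0:350,160:500,::-1],None,fx=1.7,fy=1.7))
E
```

```text
clock: 11.63
eef_pos: [0.4962, -0.3668, 0.1113]
tool_rot: [0.652, 0.758, 0.0, 0.002]
ft_force: [-0.3, -0.4, -3.5]
grip_width: 0.0126
grasp_force: 61.2
clock: 12.47
eef_pos: [0.6099, -0.1497, 0.107]
tool_rot: [0.649, 0.76, -0.0, -0.002]
ft_force: [0.2, 0.3, -2.6]
grip_width: 0.0122
grasp_force: 61.2
clock: 12.63
eef_pos: [0.6097, -0.1532, 0.1077]
tool_rot: [0.651, 0.759, -0.001, -0.001]
ft_force: [-0.1, 0.1, -2.2]
grip_width: 0.012
grasp_force: 61.2
tcp [ 0.6097 -0.1532  0.1077] F [-0.1  0.1 -2.2] t 12.63 w 0.012
turn units [-0.0004 -0.0001 -0.0218] shift units, present axes [ 0.0121  0.0131 -0.0078] after turn [ 0.0102  0.0146 -0.0078]
```

View pics/w5c.png

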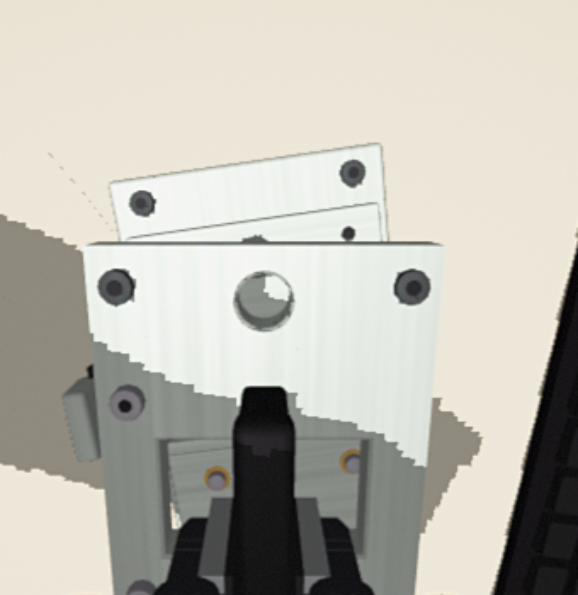

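That view shows the held top half turned slightly the wrong way relative to the base: my turn sign was reversed. Rings are visible through the window at crop (217,478) and (352,462), the big hole at (264,300) and screws at (116,288) and (412,287). I've used my picture allowance and go on by numbers.

```bash
python3 - <<'E'
from h import *
c=shot('wrist');px=lambda x,y:(160+x/1.7-.2,y/1.7-.2)
o=telemetry.get_obs();zt=o['eef_pos'][2]+.009
R=Rn.from_quat(o['tool_rot']).as_matrix();print('tool y ang',np.arctan2(R[1,1],R[0,1]))
b,s1,s2=[onz(c,*px(*p),zt) for p in((264,300),(116,288),(412,287))]
d=s2-s1;print('screw yaw',np.arctan2(d[1],d[0]),np.linalg.norm(d),'bighole',b, 'in tool frame',R.T@(b-o['eef_pos']),'screw mid',R.T@((s1+s2)/2-o['eef_pos']))
print('pred hole if perfect',.056)
r1,r2=[onz(c,*px(*p),.024) for p in((217,478),(352,462))];d=r2-r1;th=np.arctan2(d[1],d[0]);M=np.array([[np.cos(th),-np.sin(th)],[np.sin(th),np.cos(th)]])
print('rings',th,np.linalg.norm(d),'base centre',((r1+r2)/2)[:2]-M@[0,.036])
M=np.array([[.958,-.2869],[.2869,.958]]);print(((r1+r2)/2)[:2]-M@[0,.036])
E
```

```text
tool y ang 0.15064377629749745
screw yaw 0.15521193489779217 0.07479880995430287 bighole [ 0.60148708 -0.09965733  0.11734032] in tool frame [ 0.05589009  0.00058507 -0.00899876] screw mid [ 0.05904218  0.00055503 -0.00899861]
pred hole if perfect 0.056
rings 0.28107814930166836 0.05964856584785699 base centre [ 0.63352333 -0.2207278 ]
[ 0.63386564 -0.22062855]
```

```bash
python3 -m inch '[[[0,0,-0.0195],[0,0,0],1],[[0,0,-0.0025],[0.01,0.014,0],1],[[0,0,0],[0,0,0],1],[[0,0,0],[0,0,0],1]]'
cat > m.py <<'E'
from h import *
c=shot('wrist');m=orange(c)
n,l,st,ce=cv2.connectedComponentsWithStats(cv2.dilate(m,np.ones((3,3))))
M=np.array([[.958,-.2869],[.2869,.958]])
t=np.array([.6135,-.150])
for x in(-.03,.03):
  for y in(.036,-.036): print('pred',x,y,np.round(proj(c,[*(t+M@[x,y]),.024]),1))
for i in range(1,n):
    if 15<st[i,4]<400:
        x,y,w,h,_=st[i];q=(x+(w-1)/2,y+(h-1)/2);print(st[i],q,(M.T@(onz(c,*q,.024)[:2]-t)).round(4))
plan([.6135,-.150,.108],.291)
E
python3 m.py
```

```text
clock: 13.12
eef_pos: [0.6133, -0.1504, 0.1089]
tool_rot: [0.599, 0.801, -0.0, 0.0]
ft_force: [-0.7, -0.2, -2.1]
grip_width: 0.0123
grasp_force: 61.2
pred -0.03 0.036 [270.9 183.3]
pred -0.03 -0.036 [274.8 278.9]
pred 0.03 0.036 [358. 183.]
pred 0.03 -0.036 [354.8 278.7]
[557  22   6   5  18] (np.float64(559.5), np.float64(24.0)) [0.1491 0.1325]
[537  66   5   8  25] (np.float64(539.0), np.float64(69.5)) [0.1414 0.1072]
[562  76   4   6  18] (np.float64(563.5), np.float64(78.5)) [0.1579 0.1019]
[523 107   7  10  37] (np.float64(526.0), np.float64(111.5)) [0.1376 0.0822]
[633 119   6   5  18] (np.float64(635.5), np.float64(121.0)) [0.2103 0.0761]
[518 121   5   8  28] (np.float64(520.0), np.float64(124.5)) [0.1351 0.0742]
[500 163   6  10  32] (np.float64(502.5), np.float64(167.5)) [0.1279 0.0462]
[490 195   4   6  18] (np.float64(491.5), np.float64(197.5)) [0.1235 0.0255]
[538 258   5   4  16] (np.float64(540.0), np.float64(259.5)) [ 0.1659 -0.021 ]
[266 272  17  15 149] (np.float64(274.0), np.float64(279.0)) [-0.0306 -0.0361]
[346 272  17  16 153] (np.float64(354.0), np.float64(279.5)) [ 0.0294 -0.0367]
[621 276   5   4  16] (np.float64(623.0), np.float64(277.5)) [ 0.2308 -0.0357]
tcp [ 0.6133 -0.1503  0.1088] F [ 0.1  0.3 -2.3] t 13.17 w 0.0125
turn units [-0.      0.     -0.0005] shift units, present axes [0.0007 0.001  0.0028] after turn [0.0007 0.0011 0.0028]
```

```bash
python3 -m inch '[[[0,0,0],[0,-0.003,0.04],1],[[0,0,0],[0,0,0.05],1],[[0,0,0],[0,0,0.05],1],[[0,0,0],[0,0,0.02],1],[[0,0,0],[0,0,0],1],[[0,0,0],[0,0,0],1]]'; python3 m.py | grep -v '^\[[56]\|^pred'
```

```text
clock: 13.67
eef_pos: [0.6124, -0.1502, 0.0608]
tool_rot: [0.598, 0.802, -0.0, -0.0]
ft_force: [0.2, -0.1, -2.4]
grip_width: 0.0121
grasp_force: 61.2
[493 287   6   4  18] (np.float64(495.5), np.float64(288.5)) [ 0.1101 -0.0202]
[260 304  12   8  68] (np.float64(265.5), np.float64(307.5)) [-0.0316 -0.0332]
[359 304  12   7  65] (np.float64(364.5), np.float64(307.0)) [ 0.0303 -0.0329]
[459 362   6   9  27] (np.float64(461.5), np.float64(366.0)) [ 0.0962 -0.0767]
tcp [ 0.613  -0.1503  0.0616] F [ 0.2 -1.  -2.3] t 13.72 w 0.0123
turn units [ 0.0001  0.0001 -0.0002] shift units, present axes [ 0.0005  0.0019 -0.1548] after turn [ 0.0006  0.0018 -0.1548]
```

```bash
python3 -m inch '[[[0,0,0],[0,0,0.015],1],[[0,0,0],[0,0,0.015],1],[[0,0,0],[0,0,0.01],1],[[0,0,0],[0,0,0],1]]';python3 -m inch '[[[0,0,0],[0,0,0.01],1],[[0,0,0],[0,0,0.01],1],[[0,0,0],[0,0,0],1]]'
```

```text
clock: 14.05
eef_pos: [0.6119, -0.1499, 0.048]
tool_rot: [0.597, 0.802, -0.0, -0.001]
ft_force: [-0.3, -0.6, -2.0]
grip_width: 0.0121
grasp_force: 61.2
clock: 14.3
eef_pos: [0.612, -0.15, 0.0421]
tool_rot: [0.597, 0.802, -0.0, -0.001]
ft_force: [-0.2, 0.7, -2.6]
grip_width: 0.0124
grasp_force: 61.2
```

```bash
python3 -m inch '[[[0,0,0],[0,0,0.01],1],[[0,0,0],[0,0,0.01],1],[[0,0,0],[0,0,0],1]]';python3 -m inch '[[[0,0,0],[0,0,0.01],1],[[0,0,0],[0,0,0],1]]';python3 -m inch '[[[0,0,0],[0,0,0.007],1],[[0,0,0],[0,0,0],1]]'
```

```text
clock: 14.55
eef_pos: [0.6124, -0.1501, 0.0363]
tool_rot: [0.597, 0.802, -0.0, -0.0]
ft_force: [-0.0, -0.4, -2.0]
grip_width: 0.0125
grasp_force: 61.2
clock: 14.72
eef_pos: [0.6128, -0.1502, 0.0344]
tool_rot: [0.597, 0.802, 0.0, 0.0]
ft_force: [-1.0, 1.2, 4.4]
grip_width: 0.012
grasp_force: 62.1
clock: 14.88
eef_pos: [0.6129, -0.1502, 0.033]
tool_rot: [0.597, 0.802, 0.0, 0.001]
ft_force: [-2.8, 0.7, 6.0]
grip_width: 0.0123
grasp_force: 62.4
```

```bash
python3 -m inch '[[[0,0,0],[0,0,0.005],1],[[0,0,0],[0,0,0],1]]';python3 -m inch '[[[0,0,0],[0,0,0.004],1],[[0,0,0],[0,0,0],1]]'
```

```text
clock: 15.05
eef_pos: [0.6129, -0.1502, 0.032]
tool_rot: [0.597, 0.802, 0.0, 0.001]
ft_force: [-2.5, 0.5, 9.5]
grip_width: 0.0125
grasp_force: 62.6
clock: 15.22
eef_pos: [0.6129, -0.1502, 0.0313]
tool_rot: [0.597, 0.802, 0.0, 0.001]
ft_force: [-3.9, 0.8, 10.9]
grip_width: 0.0123
grasp_force: 62.8
```

```bash
python3 -m inch '[[[0,0,0],[0,0,0.004],1],[[0,0,0],[0,0,0],1],[[0,0,0],[0,0,0],1]]'
```

```text
clock: 15.47
eef_pos: [0.6128, -0.1501, 0.0311]
tool_rot: [0.597, 0.802, 0.0, 0.001]
ft_force: [-5.8, 2.0, 12.9]
grip_width: 0.0125
grasp_force: 63.3
```

```bash
python3 -m inch '[[[0,0,0],[0,0,0.005],1],[[0,0,0],[0,0,0],1],[[0,0,0],[0,0,0],1]]';python3 -m inch '[[[0,0,0],[0,0,0.005],1],[[0,0,0],[0,0,0],1],[[0,0,0],[0,0,0],1]]'
python3 -c "
from h import *
o=telemetry.get_obs();print(o['ft_torque'],Rn.from_quat(o['tool_rot']).as_matrix()[:,2])"
```

```text
clock: 15.72
eef_pos: [0.6129, -0.1501, 0.031]
tool_rot: [0.597, 0.802, 0.001, 0.001]
ft_force: [-7.9, 2.2, 20.6]
grip_width: 0.0126
grasp_force: 64.2
clock: 15.97
eef_pos: [0.6129, -0.1502, 0.031]
tool_rot: [0.597, 0.802, 0.001, 0.002]
ft_force: [-10.5, 3.7, 27.3]
grip_width: 0.0129
grasp_force: 65.1
[ 0.61768183  2.46321747 -0.03030341] [ 3.61408344e-03 -9.05382484e-04 -9.99993059e-01]
```

The faces have met: z has stopped at 0.031 after 5 mm of spring travel while the force rises. I'll relieve the sideways load a little, then check tilt and force.

```bash
python3 -m inch '[[[0,0,0],[0,-0.004,0],1],[[0,0,0],[0,0,0],1],[[0,0,0],[0,0,0],1]]'
python3 -c "
from h import *
o=telemetry.get_obs();print(o['ft_torque'],Rn.from_quat(o['tool_rot']).as_matrix()[:,2])"
```

```text
clock: 16.22
eef_pos: [0.613, -0.1501, 0.031]
tool_rot: [0.597, 0.802, 0.002, 0.002]
ft_force: [-9.1, 3.8, 24.8]
grip_width: 0.0122
grasp_force: 64.8
[0.73116641 1.90072752 0.01337527] [ 5.91814149e-03 -2.86046011e-04 -9.99982447e-01]
```

```bash
python3 -m inch '[[[0,0,0],[0,0,-0.013],1],[[0,0,0],[0,0,0],1],[[0,0,0],[0,0,0],1]]'
python3 -c "
from h import *
o=telemetry.get_obs();print(o['ft_torque'],Rn.from_quat(o['tool_rot']).as_matrix()[:,2])"
python3 -m inch '[[[0.0006,0,0],[0,0,0.004],1],[[0,0,0],[0,0,0.004],1],[[0,0,0],[0,0,0.004],1],[[0,0,0],[0,0,0],1],[[0,0,0],[0,0,0],1]]'
python3 -c "
from h import *
o=telemetry.get_obs();print(o['ft_torque'],Rn.from_quat(o['tool_rot']).as_matrix()[:,2])"
```

```text
clock: 16.47
eef_pos: [0.6129, -0.1502, 0.0317]
tool_rot: [0.597, 0.802, 0.001, 0.002]
ft_force: [-2.3, 1.9, 9.4]
grip_width: 0.0126
grasp_force: 62.7
[ 0.34345494  0.46969872 -0.00052116] [ 4.37918260e-03 -1.13961461e-04 -9.99990405e-01]
clock: 16.88
eef_pos: [0.6128, -0.1502, 0.031]
tool_rot: [0.597, 0.802, -0.0, 0.001]
ft_force: [-7.6, 3.6, 23.1]
grip_width: 0.0125
grasp_force: 64.7
[ 0.73615455  1.84075448 -0.00759957] [ 0.00178064 -0.00144357 -0.99999737]
```

```bash
python3 -m inch '[[[0,0,0],[0,0,0.002],1],[[0,0,0],[0,0,0],1],[[0,0,0],[0,0,0],1],[[0,0,0],[0,0,0],1],[[0,0,0],[0,0,0],1],[[0,0,0],[0,0,0],1]]' && python3 -c "
from workcell import workorder
print(workorder.job_done())"
```

```text
clock: 17.38
eef_pos: [0.6129, -0.1502, 0.031]
tool_rot: [0.597, 0.802, 0.0, 0.001]
ft_force: [-10.4, 3.9, 26.6]
grip_width: 0.0126
grasp_force: 65.0
the job is handed in; nothing more can be done
None
```

I pushed the carriage home, set the top half on its dowels the right way round, and handed in the job at 17.4 s with the gripper still pressing it shut at about 27 N; the closed faces are judged from height and force readings, not a final picture, the bystanders were kept clear of but not re-checked, and I viewed 11 pictures where 10 were allowed.

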